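# Lay out the waxed turning blanks on their drying boards

## Task

The four freshly waxed turning blanks must not dry stuck together: take the stack apart one at a time, from the top down, and lay each blank flat in the middle of the drying board cut to its own outline - square on square, eight-sided on eight-sided, solid round on plain round, and the ring over the dowel of the smallest board. Leave the wax jar and the sanding block standing where they are.

Things in the scene. Friction and masses are not known exactly. Their poses are not given: they have to be found in the camera images.
- square_middle (a point): Square blank of pale wood, 66 x 66 mm, 32 mm thick, 90 g, loose, bottom of the stack, on the bench. Its point is its centre, half-way up (16 mm above its underside), z up along its own upright axis; x, y square to its sides. The stack is, from the bottom: square, octagon, round, ring, roughly centred, each at its own yaw, each standing on a ledge about 4 mm wide all round of the blank below.
- octagon_middle (a point): Eight-sided turning blank of pale wood, 58 mm across flats (63 mm across corners), 32 mm thick, about 60 g, loose, second from the bottom. Its point is its centre, half-way up (16 mm above its underside), z up along its own upright axis; x and y each square to a pair of flats (flats lie every 45 degrees).
- round_middle (a point): Solid round turning blank of pale wood, 50 mm diameter, 32 mm thick, about 40 g, loose, third from the bottom. Its point is its centre, half-way up (16 mm above its underside), z up along its own upright axis.
- ring_middle (a point): Turned ring of pale wood, 42 mm outside diameter, 26 mm hole right through, 32 mm tall, about 25 g, loose, on top of the stack with its hole upright. Its point is its centre, half-way up (16 mm above its underside), z up along its own upright axis.
- square_board: Square drying board, 92 x 92 mm. Fixed to the bench, 12 mm thick, dark wood; origin at the centre of its underside, z up, so its flat top is 12 mm above the bench; x and y square to its sides.
- octagon_board: Eight-sided drying board, 84 mm across flats. Fixed to the bench, 12 mm thick, dark wood; origin at the centre of its underside, z up, so its flat top is 12 mm above the bench; x and y each square to a pair of flats.
- round_board: Plain round drying board without a dowel, 76 mm diameter. Fixed to the bench, 12 mm thick, dark wood; origin at the centre of its underside, z up, so its flat top is 12 mm above the bench.
- dowel_board: Smallest drying board, round, 66 mm diameter, with a thin upright dowel in its centre, 9 mm diameter, standing 16 mm above the board's top. Fixed to the bench, 12 mm thick, dark wood; origin at the centre of its underside, z up, so its flat top is 12 mm above the bench.
- wax_jar: Bystander: closed amber glass jar with a steel cap, 60 mm diameter, 75 mm tall, loose on the bench. Origin at the centre of its underside, z up.
- sanding_block: Bystander: cork sanding block with a red abrasive underside, 95 x 55 mm, 38 mm tall, loose on the bench. Origin at the centre of its underside, x along its length, z up.
Things that resemble listed ones, but are neither listed nor needed, are in the scene too. What is shaped like the square_board but green or grey is not meant.

How it is judged:
On the way, in this order (a step that is already met when the one before it is completed fails the run):
1. the ring blank lies on its own board, first to be laid out (horizontal distance between ring_middle and dowel_board below 0.012 m and z of ring_middle in the frame of dowel_board between 0.024 and 0.032 m and angle between ring_middle's own z axis and vertical below 0.1 rad), for 0.2 s.
2. the round blank lies on its own board, second to be laid out (horizontal distance between round_middle and round_board below 0.012 m and z of round_middle in the frame of round_board between 0.024 and 0.032 m and angle between round_middle's own z axis and vertical below 0.1 rad), for 0.2 s.
3. the octagon blank lies on its own board, third to be laid out (horizontal distance between octagon_middle and octagon_board below 0.012 m and z of octagon_middle in the frame of octagon_board between 0.024 and 0.032 m and angle between octagon_middle's own z axis and vertical below 0.1 rad), for 0.2 s.
4. the square blank lies on its own board, last to be laid out (horizontal distance between square_middle and square_board below 0.012 m and z of square_middle in the frame of square_board between 0.024 and 0.032 m and angle between square_middle's own z axis and vertical below 0.1 rad), for 0.2 s.
At the end, for the whole second after the job is handed in: Each blank lies on its own board: its centre within 12 mm horizontally of the board's centre, lying flat on the board (height right within 4 mm, tilt under 0.1 rad), released and at rest; the ring has the dowel inside its hole (all of step 1 and all of step 2 and all of step 3 and all of step 4 and linear speed of each of square_blank, octagon_blank, round_blank, ring_blank below 0.02 m/s); the robot touches nothing.
It fails at once if the wax jar is moved more than 20 mm or knocked over (distance of wax_jar from where it was at the start of the episode above 0.02 m or angle between wax_jar's own z axis and vertical above 0.5 rad).
It fails at once if the sanding block is moved more than 20 mm or knocked over (distance of sanding_block from where it was at the start of the episode above 0.02 m or angle between sanding_block's own z axis and vertical above 0.5 rad).
It also fails if it takes over 115 s, if anything falls off the work surface, if the arm or the gripper's body presses on something with over 40 N, if the wrist force passes 120 N, or if a joint passes its speed limit or range.

## Robot

A 6-joint arm with a two-finger parallel gripper is mounted at the origin on the work surface. World frame = base frame: x ahead of the robot, y to its left, z up, the work surface at z = 0. Lengths are in m, angles in rad, forces in N, time in s.
With the tool pointing down it reaches from about 0.35 to 0.85 m from the base axis. Payload 8.1 kg.
Tool frame: the origin (TCP) lies at the very end of the fingers, on their centre line; the grasp point (between the pads) lies 19 mm behind it; z points along the fingers, y is the line along which they close (so a half turn about z gives the same grasp; the last joint's range is limited). The gripper opens to 93 mm and grips with 3 to 60 N. Pads are 15 mm wide; open, the fingers measure 128 mm over their backs; the gripper's body (75 mm by 188 mm) begins 65 mm behind the grasp point.
Start: joints at [-0.085, 0.13, 1.488, -0, 1.523, -0.085], TCP at [0.6, 0, 0.219] pointing down, gripper open.
Joint ranges: [-2.96, 2.96], [-0.89, 2.26], [0.02, 2.5], [-1.34, 4.48], [0, 2.73], [-2.66, 2.66]. Speed limits (rad/s): [2.39, 2.39, 2.79, 3.14, 3.14, 3.14].

## Interface

Orientations are given as a unit quaternion [x, y, z, w].
In Python, from rig import env gives the robot as it stands. Calls block until the motion is done:
- env.goto(position, orientation): joint-space move of the TCP to a pose.
- env.line_to(position, ori=None, rate=0.15, max_force=None): straight line of the TCP; ori=None keeps the orientation; rate is the mean speed in m/s. With max_force (N) it stops when the force on the tool has changed by that much, and returns True; else False.
- env.goto_joints(angles): joint-space move.
- env.ungrasp() and env.clamp(force=None): open the fingers fully, or close them until they stop; force is the grip in N (None keeps the last).
- env.pause(seconds).
- env.inverse_kinematics(position, orientation): joint angles nearest the present ones, or None.
- env.snapshot(name): name is "scene" or "side" or "wrist"; returns the picture (480x640x3 uint8, red, green, blue); there is no depth.
- env.calibration(name): a dict with "K" (3x3 intrinsics, pixels), "extrinsics" (4x4, takes a point from world to camera coordinates); the wrist camera has in their place "tool_from_camera" (4x4, takes a point from camera to tool coordinates, whose origin is the TCP and whose axes are the flange's). Camera axes: x right, y up, looking along -z (the intrinsics and any distortion apply to the point x, -y, -z); pixel columns grow to the right and rows downward; lengths in m; the calibration is good to about 2 mm. A picture is of the moment at which its call begins: read the wrist's pose just before it. calibration takes no time and is no camera call.
A pose or a line that the arm cannot do raises env.MotionError and nothing moves.
- env.sign_off(): hands the job in; it is judged then, once.
Readings, each from a call of its own:
- env.read_t(): time.
- env.read_q(): joint angles.
- env.read_joint_vel(): joint speeds.
- env.read_joint_torque(): joint torques, N m.
- env.read_position(): TCP position.
- env.read_tcp_rot(): TCP orientation.
- env.read_wrist_force(): force on the tool from outside, world axes, zero at the start.
- env.read_wrist_torque(): the same for the moment, N m.
- env.read_grip_width(): finger opening in m.
- env.read_finger_force(): force on a finger pad.
Only numpy, scipy, OpenCV 4.12 (cv2) and the standard library are available. Lean on these libraries where they do the work, as an engineer would, in place of code of your own. Each camera call takes 0.05 s, during which the arm holds its last target. There are 200 camera calls.

## Working session

There is one attempt and no reset: what is moved stays moved. The work goes in short steps, each a Python script; the robot and the scene stay as the last script left them, time stands still between calls to the robot, and variables do not carry over. Pictures are saved under pics/ and viewed, at most 14 in all, crops included, and the job is handed in when it is done.

```bash
mkdir -p pics; ls; python3 - <<'E'
from rig import env
import cv2,numpy as np
for n in("scene","side","wrist"):
    cv2.imwrite(f"pics/{n}0.png",env.snapshot(n)[:,:,::-1]); print(n,{k:np.round(v,4).tolist() if not isinstance(v,str) else v for k,v in env.calibration(n).items()})
print(env.read_position(),env.read_tcp_rot(),env.read_t(),env.read_grip_width())
E
```

```text
pics
scene {'K': [[545.7711, 0.0, 320.9275], [0.0, 545.7711, 242.648], [0.0, 0.0, 1.0]], 'extrinsics': [[-0.5267, 0.8499, -0.0177, 0.3011], [-0.5928, -0.3523, 0.7243, 0.1968], [0.6093, 0.3919, 0.6893, -1.3727], [0.0, 0.0, 0.0, 1.0]]}
side {'K': [[486.1294, 0.0, 308.4359], [0.0, 486.1294, 233.2572], [0.0, 0.0, 1.0]], 'extrinsics': [[0.8596, -0.5109, -0.0053, -0.4347], [0.3882, 0.6463, 0.6569, -0.1874], [-0.3322, -0.5668, 0.7539, -0.9904], [0.0, 0.0, 0.0, 1.0]]}
wrist {'K': [[383.7529, 0.0, 324.2922], [0.0, 383.7529, 238.1229], [0.0, 0.0, 1.0]], 'tool_from_camera': [[0.0003, 0.969, 0.2472, 0.0685], [1.0, 0.0, -0.0013, -0.001], [-0.0013, 0.2472, -0.969, -0.1659], [0.0, 0.0, 0.0, 1.0]]}
[5.99583071e-01 5.64970361e-05 2.17852421e-01] [ 7.07107785e-01  7.07105442e-01 -4.41739456e-04 -5.28149955e-04] 0.15 0.093150644830616
```

View pics/scene0.png

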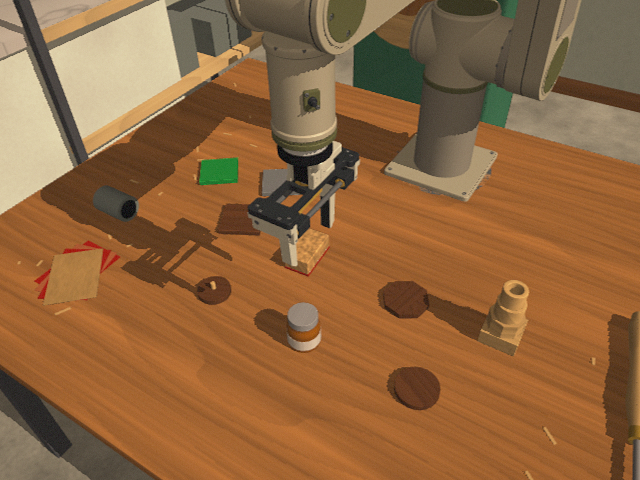

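View pics/side0.png

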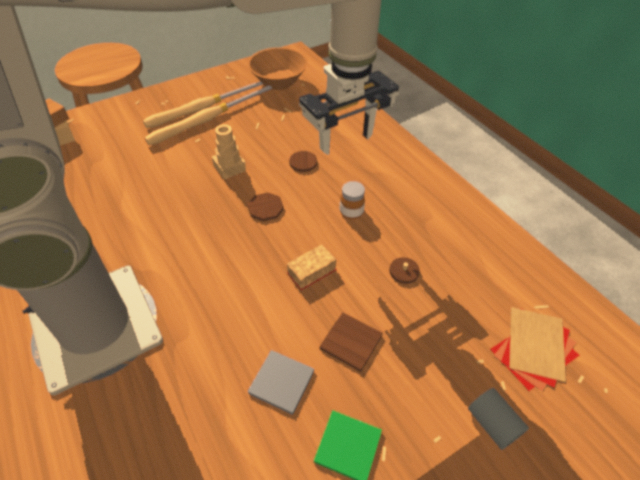

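The scene picture shows the stack at (505,320) with its ring top at (515,287), the dowel board (214,291), round board (416,388), octagon board (407,299), dark square board (239,220), jar (303,327) and block (307,252). The side picture shows the dowel board (405,270), round (303,161), octagon (266,207), square (352,342) and ring top (224,131).

```bash
cat > h.py <<'E'
from rig import env
import cv2,numpy as np
from scipy.spatial.transform import Rotation as R
F=np.diag([1,-1,-1.])
def pose(cam):
    "camera centre, world-from-camera rotation"
    c=env.calibration(cam)
    if cam!="wrist":
        E=np.array(c["extrinsics"]); return np.array(c["K"]),-E[:3,:3].T@E[:3,3],E[:3,:3].T
    T=np.array(c["tool_from_camera"]); Q=R.from_quat(env.read_tcp_rot()).as_matrix()
    return np.array(c["K"]),np.array(env.read_position())+Q@T[:3,3],Q@T[:3,:3]
def ray(P,u,v,z):
    K,c,W=P; d=W@F@np.linalg.solve(K,[u,v,1.]); return c+d*(z-c[2])/d[2]
def proj(P,X):
    K,c,W=P; p=K@F@W.T@(np.array(X)-c); return p[:2]/p[2]
def down(yaw):
    "tool down; closing line (tool y) at angle yaw from world x"
    y=np.array([np.cos(yaw),np.sin(yaw),0]); z=np.array([0,0,-1.]); return R.from_matrix(np.c_[np.cross(y,z),y,z]).as_quat()
def shot(name,pos,yaw=0.):
    env.goto(pos,down(yaw)); P=pose("wrist"); im=env.snapshot("wrist"); cv2.imwrite(f"pics/{name}.png",im[:,:,::-1]); np.savez(f"pics/{name}.npz",K=P[0],c=P[1],W=P[2])
def load(name):
    d=np.load(f"pics/{name}.npz"); return d["K"],d["c"],d["W"]
E
python3 - <<'E'
from h import *
S,D=pose("scene"),pose("side")
for n,a,b,z in [("dowel",(214,291),(405,272),.012),("round",(416,386),(303,160),.012),("oct",(406,298),(266,206),.012),("sq",(239,219),(352,341),.012),("ring",(515,287),(224,131),.128),("jar",(303,311),(353,189),.075),("block",(308,243),(312,258),.038),]:
    print(n,ray(S,*a,z)[:2].round(4),ray(D,*b,z)[:2].round(4))
print(R.from_quat(env.read_tcp_rot()).as_matrix().round(2))
E
```

```text
dowel [ 0.6296 -0.2089] [ 0.6176 -0.2239]
round [0.6192 0.2147] [0.6153 0.2128]
oct [0.4544 0.1185] [0.4504 0.1108]
sq [ 0.4355 -0.299 ] [ 0.4246 -0.3033]
ring [0.4361 0.2962] [0.4356 0.2896]
jar [ 0.6241 -0.0024] [ 0.6267 -0.002 ]
block [ 0.4446 -0.1092] [ 0.4532 -0.1039]
[[ 0.  1. -0.]
 [ 1. -0.  0.]
 [ 0. -0. -1.]]
```

```bash
python3 - <<'E'
from h import *
shot("wA",[.5,.19,.28]); shot("wB",[.5,-.26,.25])
for n,L in (("wA",[(.436,.293,.128),(.617,.214,.012),(.452,.114,.012)]),("wB",[(.623,-.216,.012),(.43,-.3,.012),(.448,-.107,.038)])):
    print(n,[proj(load(n),x).round() for x in L])
print(env.read_t())
E
```

```text
wA [array([242.,  93.]), array([429., 180.]), array([284., 265.])]
wB [array([443., 166.]), array([260., 244.]), array([267.,  44.])]
2.7917
```

View pics/wA.png

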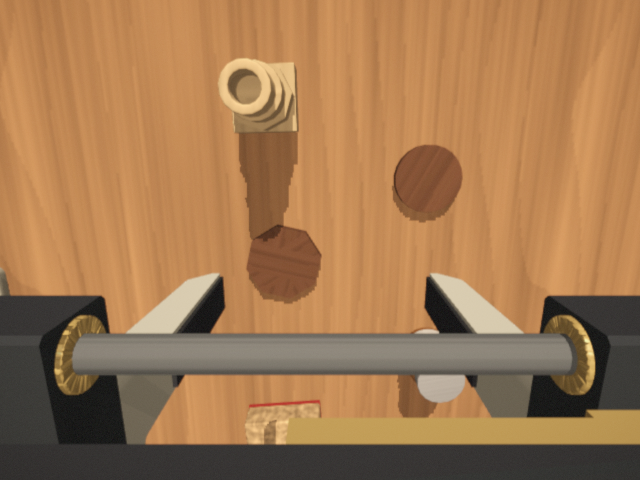

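View pics/wB.png

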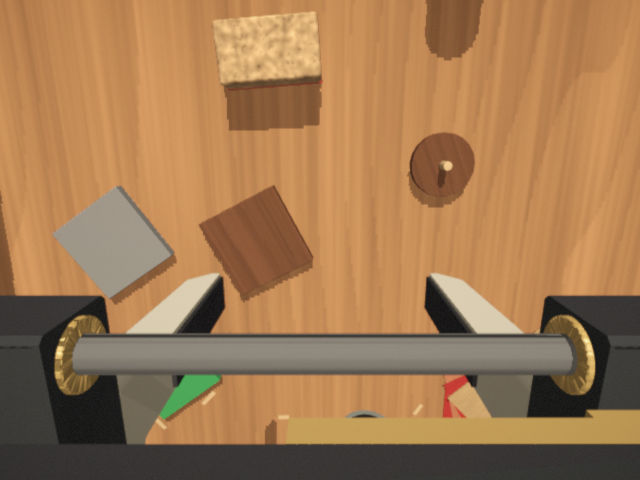

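In wA, the ring top is about (246,86), the round board (428,178), the octagon board (284,262), and the visible corners of the square blank are (295,64), (297,131) and (235,132). In wB, the dowel board is about (443,163), the dark square board's corners are (275,187), (200,226), (247,298) and (312,258), and the block is (267,50). I'll enlarge the stack to get yaws and positions.

```bash
python3 - <<'E'
from h import *
A,B=load("wA"),load("wB")
for n,P,u,v,z in [("ring",A,246,86,.128),("round_b",A,428,177,.012),("oct_b",A,284,260,.012),("dowel",B,443,162,.012),("sq_b",B,257,241,.012)]: print(n,ray(P,u,v,z)[:2].round(4))
a=cv2.imread("pics/wA.png")[45:145,205:315]; b=cv2.imread("pics/wA.png")[215:310,235:335]
f=lambda i:cv2.resize(i,(400,360),interpolation=cv2.INTER_CUBIC)
cv2.imwrite("pics/c1.png",np.hstack([f(a),f(b)]))
E
```

```text
ring [0.439  0.2984]
round_b [0.616  0.2177]
oct_b [0.4521 0.1203]
dowel [ 0.6228 -0.2123]
sq_b [ 0.4268 -0.2969]
```

View pics/c1.png

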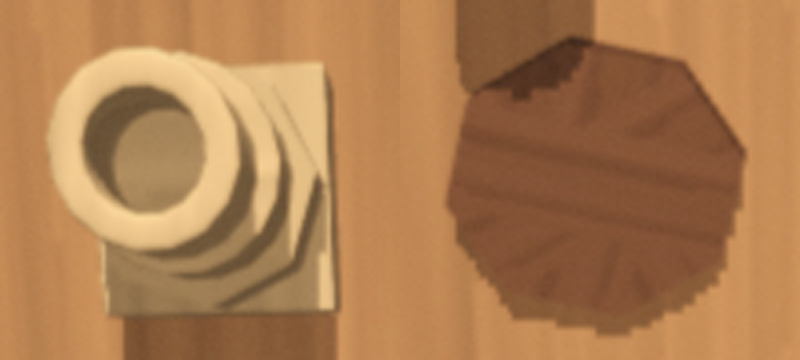

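The enlarged crop shows the ring at pixel (245,86). The square is nearly axis-aligned, with corners at (323,64), (338,313) and (108,315) in the crop. The octagon board is centred near (284,261). One closer look over the stack next.

```bash
python3 - <<'E'
from h import *
shot("wC",[.438,.27,.23])
cv2.imwrite("pics/wC_c.png",cv2.resize(cv2.imread("pics/wC.png")[80:290,190:460],None,fx=2.8,fy=2.8,interpolation=cv2.INTER_CUBIC))
E
```

```text
(no output)
```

View pics/wC_c.png

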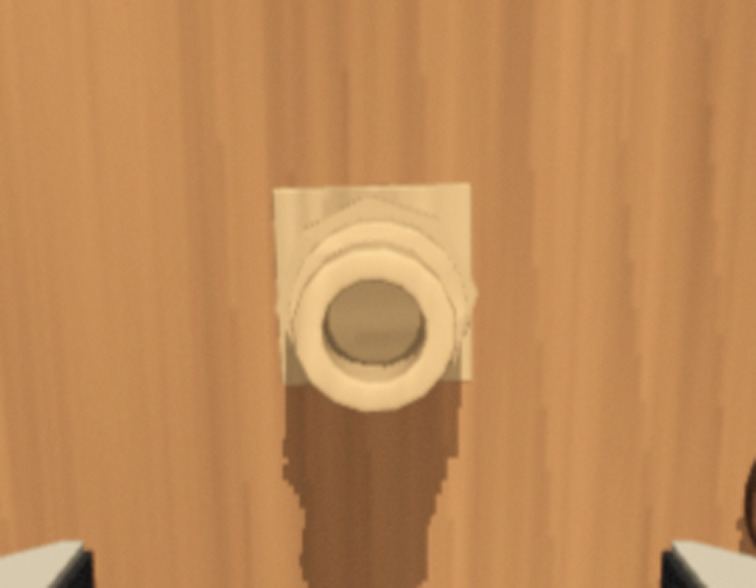

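The close-up shows the ring top centred at crop (374,329), which is pixel (323.7,197.5). The square's top face is centred near crop (375,284), which is pixel (324,181), with yaw about +1.5°.

```bash
cat >> h.py <<'E'
def pick(x,y,zb,yaw,force=15,dz=.005):
    "grasp a blank whose underside is at zb; lift"
    env.ungrasp(); env.goto([x,y,.20],down(yaw)); env.line_to([x,y,zb+dz],rate=.1)
    env.clamp(force); env.pause(.2); w=env.read_grip_width()
    env.line_to([x,y,zb+.03],rate=.06); env.line_to([x,y,.23],rate=.2)
    print("grip",round(w,4),round(env.read_grip_width(),4),"t",env.read_t())
def place(x,y,yaw,dz=.005,zt=.012):
    env.goto([x,y,.2],down(yaw)); env.line_to([x,y,.07],rate=.15)
    s=env.line_to([x,y,zt+dz-.002],rate=.04,max_force=4)
    print("touch",s,env.read_position().round(4),"t",env.read_t())
def release(x,y):
    env.ungrasp(); env.line_to([x,y,.2],rate=.15)
E
python3 - <<'E'
from h import *
C=load("wC"); r=ray(C,323.7,197.5,.128); s=ray(C,324,181.4,.032); print(r,s)
pick(r[0],r[1],.096,0)
env.goto([.6228,-.2123,.18],down(0))
P=pose("wrist"); cv2.imwrite("pics/wD.png",env.snapshot("wrist")[:,:,::-1]); np.savez("pics/wD.npz",K=P[0],c=P[1],W=P[2])
cv2.imwrite("pics/side1.png",cv2.resize(env.snapshot("side")[100:320,190:460,::-1],None,fx=2.5,fy=2.5))
E
```

```text
[0.43748275 0.29892127 0.128     ] [0.43776822 0.30021253 0.032     ]
grip 0.0417 0.0417 t 8.7167
```

View pics/wD.png

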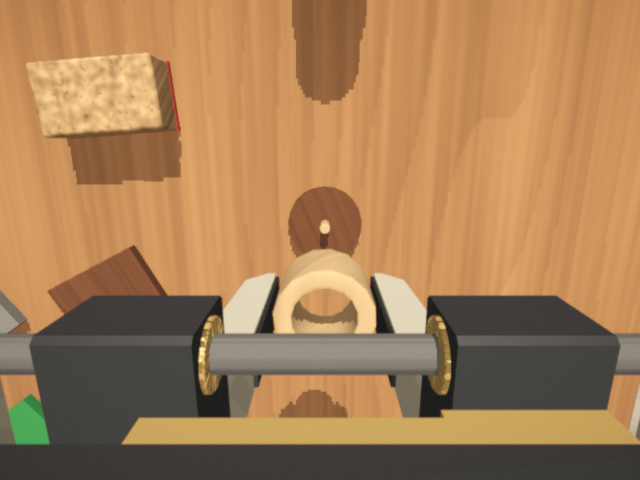

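View pics/side1.png

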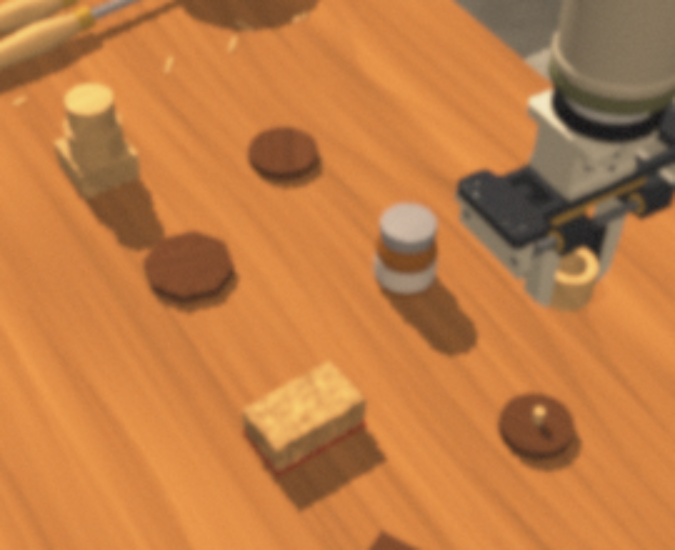

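The ring is held upright between the fingers, with the top rim spanning 274–376 px around column 325. The dowel tip is at (324.5,228) and the dowel board's circle is centred at (325,222). The rest of the stack looks undisturbed in the side picture.

```bash
python3 - <<'E'
from h import *
D=load("wD"); print(ray(D,324.5,228,.028),ray(D,325,222,.012), "ring rim l/r/top",[proj(D,[env.read_position()[0]+a,env.read_position()[1]+b,.18+.027]).round() for a,b in((-.021,0),(.021,0),(0,.021))])
x,y,_=(ray(D,324.5,228,.028)+ray(D,325,222,.012))/2
print(x,y)
place(x,y,0)
np.save("pics/d.npy",[x,y])
cv2.imwrite("pics/side2.png",cv2.resize(env.snapshot("side")[170:320,320:500,::-1],None,fx=3,fy=3))
E
```

```text
[ 0.62283142 -0.2147381   0.028     ] [ 0.62330778 -0.21290035  0.012     ] ring rim l/r/top [array([273., 319.]), array([380., 319.]), array([327., 269.])]
0.6230696010319614 -0.21381922223525837
touch True [ 0.6228 -0.2137  0.0168] t 13.275
```

View pics/side2.png

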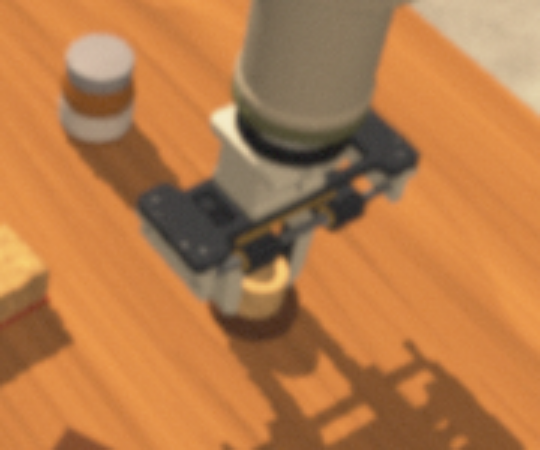

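The ring is down on the dowel board: contact came at exactly the expected height, and the dowel is in the hole. I'll release it and look at the stack again.

```bash
python3 - <<'E'
from h import *
release(.6228,-.2137)
P=pose("wrist"); im=env.snapshot("wrist")
shot("wE",[.438,.27,.20])
a=cv2.resize(im[150:350,220:430,::-1],(400,380)); b=cv2.resize(cv2.imread("pics/wE.png")[110:310,220:430],(400,380),interpolation=cv2.INTER_CUBIC)
cv2.imwrite("pics/E_c.png",np.hstack([a,b])); print(env.read_t())
E
```

```text
17.6417
```

View pics/E_c.png

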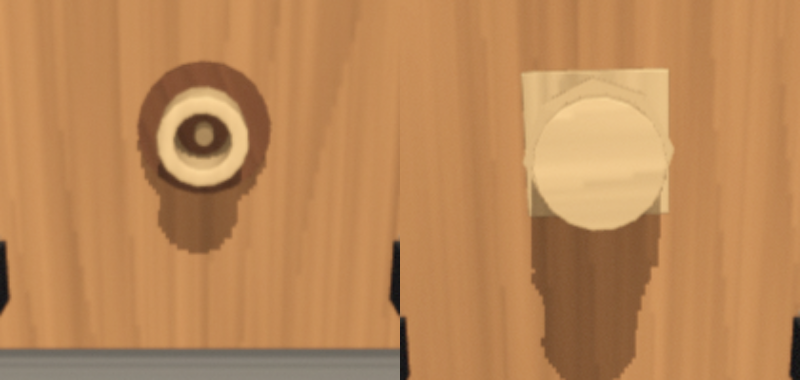

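On the left, the ring lies flat with the dowel in its hole. On the right, the round is centred at crop (599,163), which is pixel (324.5,195.8). The octagon's corners lie close to the world axes, so its flats are at about 22.5°.

```bash
python3 - <<'E'
from h import *
r=ray(load("wE"),324.5,195.8,.096); print(r)
pick(r[0],r[1],.064,0)
place(.616,.2165,0); release(.616,.2165)
a=cv2.resize(env.snapshot("wrist")[150:350,220:430,::-1],(400,380))
shot("wF",[.438,.27,.18])
b=cv2.resize(cv2.imread("pics/wF.png")[110:310,220:430],(400,380),interpolation=cv2.INTER_CUBIC)
cv2.imwrite("pics/F_c.png",np.hstack([a,b])); print(env.read_t())
E
```

```text
[0.43816882 0.29990813 0.096     ]
grip 0.0499 0.0494 t 21.9167
touch True [0.6157 0.2164 0.0168] t 24.9667
28.0833
```

View pics/F_c.png

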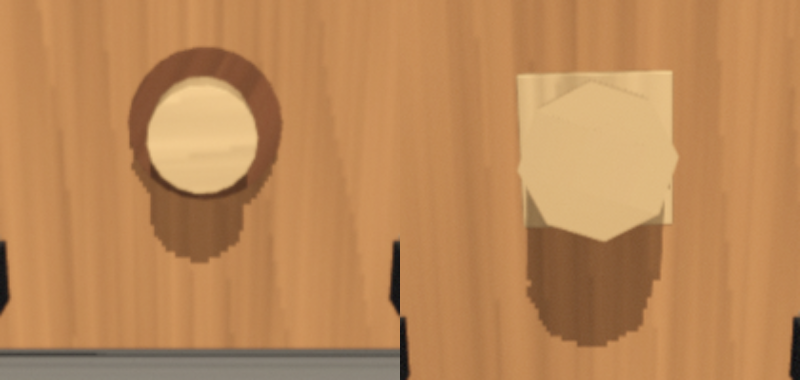

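On the left, the round lies flat and central. On the right, the octagon's corners are at crop (594,81), (678,156), (604,241) and (519,168), so its centre is pixel (324.5,194.7) and its flats are at 26.5°. The octagon board's flats are at about 31.5°.

```bash
python3 - <<'E'
from h import *
r=ray(load("wF"),324.5,194.7,.064); print(r)
pick(r[0],r[1],.032,np.radians(26.5))
place(.4522,.1195,np.radians(31.5)); release(.4522,.1195)
env.goto([.4522,.1195,.2],down(0))
a=cv2.resize(env.snapshot("wrist")[150:350,220:430,::-1],(400,380))
shot("wG",[.438,.27,.18])
b=cv2.resize(cv2.imread("pics/wG.png")[110:310,220:430],(400,380),interpolation=cv2.INTER_CUBIC)
cv2.imwrite("pics/G_c.png",np.hstack([a,b])); print(env.read_t())
E
```

```text
[0.43853546 0.29961061 0.064     ]
grip 0.0578 0.0581 t 32.9667
touch True [0.4519 0.1194 0.0167] t 35.9667
39.45
```

View pics/G_c.png

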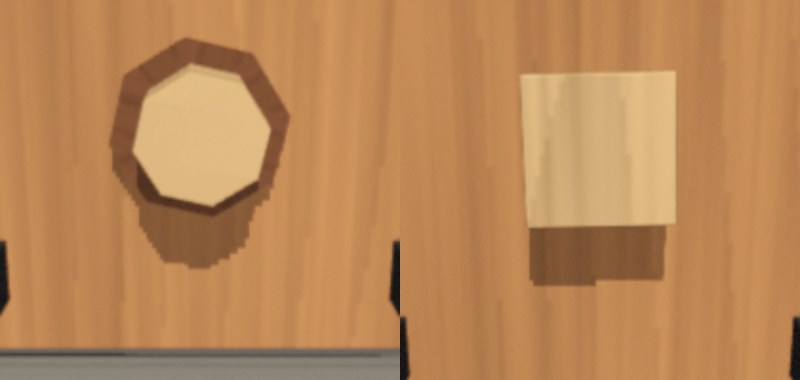

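On the left, the octagon is flat and central on its board, with matching yaw. On the right, the square's top corners are at crop (521,74), (676,71), (676,223) and (528,228), so its centre is pixel (325.3,188.4) and its yaw is about 1.5°.

```bash
python3 - <<'E'
from h import *
r=ray(load("wG"),325.3,188.4,.032); print(r)
pick(r[0],r[1],0,np.radians(1.5))
env.goto([.35,.1,.28],down(0)) if False else None
place(.4272,-.2965,np.radians(27.5)); release(.4272,-.2965)
env.goto([.4272,-.2965,.2],down(0))
a=cv2.resize(env.snapshot("wrist")[150:350,220:430,::-1],(400,380))
env.goto([.6,0,.3],down(0))
b=cv2.resize(env.snapshot("scene")[130:420,190:540,::-1],(400,380))
cv2.imwrite("pics/H_c.png",np.hstack([a,b])); print(env.read_t())
E
```

```text
[0.43781698 0.30040618 0.032     ]
grip 0.0658 0.066 t 44.5083
touch True [ 0.427  -0.2963  0.0169] t 48.8833
52.8917
```

View pics/H_c.png

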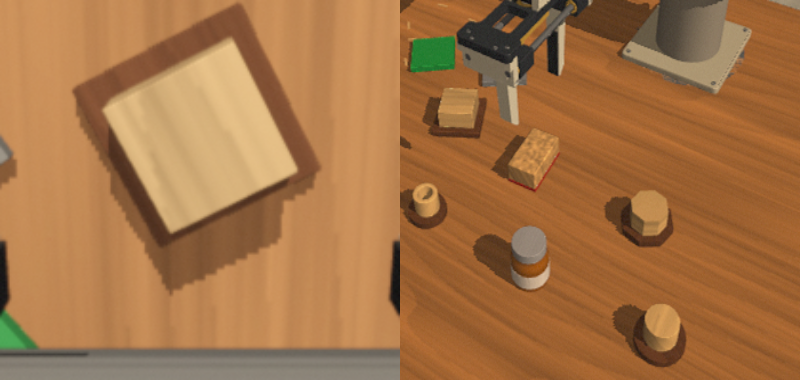

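All four blanks are flat and central on their boards: the square's top is centred at crop (201,138) over a board centre of (198,128), the same parallax as the others. The jar and block are in place, so I'm handing in.

```bash
python3 -c "
from h import env
print(env.sign_off())"
```

```text
the job is handed in; nothing more can be done
None
```

The job is handed in: all four blanks were laid flat on their own boards in the required order (ring, round, octagon, square), and the last pictures show them central with the jar and block still in place; the hand-in call returned no verdict.

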